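# Sort stripped caliper parts for the rebuild

### The job

Sort the stripped caliper parts for the rebuild: stand the two loose pistons upright in the two-bay tray, one in each bay, and lay the brass union flat in the long undivided tray. Thread both rings over the post of the ring spindle so that they lie flat, the wide steel retaining ring at the bottom on the base and the seal ring on top of it. Leave everything released and at rest.

Things in the scene. Friction and masses are not known exactly. Their poses are not given: they have to be found in the camera images.
- piston_1: chrome caliper piston, a plain upright cylinder 38 mm in diameter and 42 mm tall, about 0.2 kg, with a dark groove near its top; one of two identical loose pistons. It starts standing upright on the bench. Origin: centre of its underside; z is its axis, up.
- piston_2: chrome caliper piston, a plain upright cylinder 38 mm in diameter and 42 mm tall, about 0.2 kg, with a dark groove near its top; one of two identical loose pistons. It starts standing upright on the bench. Origin: centre of its underside; z is its axis, up.
- retaining_ring: bright steel retaining ring, flat and wide: outside diameter 58 mm, hole 30 mm, 6 mm thick, about 90 g; starts lying flat on the bench. Origin: on its axis, at its underside; z is its axis, up.
- seal_ring: polymer seal ring, rigid, narrower and thicker than the steel ring: outside diameter 50 mm, hole 36 mm, 9 mm thick, about 20 g; starts lying flat on the bench. Origin: on its axis, at its underside; z is its axis, up.
- union: brass pipe union, 56 mm long, about 0.12 kg: an octagonal wrench body 24 mm across flats and 22 mm long in the middle, with a round 18 mm thread stub at each end; starts lying on one flat with others upright at its sides. Origin: its centre (12 mm above what it lies on); x runs along its length, z up at the start.
- piston_tray: fixed grey painted two-bay tray, open on top, 100 mm (x) by 165 mm (y) outside and 22 mm high; walls, floor and divider 4 mm thick. The divider lies along its x axis through the middle, 19 mm high, and leaves two bays of 92 by 76 mm, centred 40 mm to either side (y = +40 and -40 mm). Origin: centre of its underside; z up.
- fittings_tray: fixed bare aluminium long tray, open on top, undivided, 84 mm (x) by 165 mm (y) outside and 18 mm high; walls and floor 4 mm thick. Origin: centre of its underside; z up; its length is along y.
- ring_spindle: fixed ring spindle: a flat round aluminium base 90 mm in diameter and 12 mm thick with an upright steel post 12 mm in diameter at its centre, with a tapered tip, whose top is 50 mm above the bench. Origin: on the axis, at the underside of the base; z up.

How it is judged:
By the outcome, as a careful person would: the job done as asked, in the order asked, and still so for the second after the job is handed in, with the robot touching nothing.
It also fails if it takes over 122 s, if anything falls off the work surface, if the arm or the gripper's body presses on something with over 40 N, if the wrist force passes 120 N, or if a joint passes its speed limit or range.

### The arm

A 7-joint arm with a two-finger parallel gripper is mounted at the origin on the work surface. World frame = base frame: x ahead of the robot, y to its left, z up, the work surface at z = 0. Lengths are in m, angles in degrees, forces in N, time in s.
With the tool pointing down it reaches from about 0.425 to 0.875 m from the base axis. Payload 8.4 kg.
Tool frame: the origin (TCP) lies at the very end of the fingers, on their centre line; the grasp point (between the pads) lies 19 mm behind it; z points along the fingers, y is the line along which they close (so a half turn about z gives the same grasp; the last joint's range is limited). The gripper opens to 87 mm and grips with 3 to 60 N. Pads are 19 mm wide; open, the fingers measure 117 mm over their backs; the gripper's body (75 mm by 190 mm) begins 51 mm behind the grasp point.
Start: joints at [66.452, 19.091, 2.286, 83.961, -0.768, 76.965, -3.352], TCP at [0.199, -0.619, 0.195] pointing down, gripper open.
Joint ranges: [-147.57, 147.57], [-21.85, 119.76], [-74.77, 79.35], [14.55, 137.4], [-85.83, 265.84], [4.83, 119.75], [-152.11, 152.11]. Speed limits (degrees/s): [127.2, 127.2, 159.86, 159.86, 180, 180, 180].

### API

Orientations are given as a 3x3 rotation matrix whose columns are the frame's x, y, z axes.
In Python, from station import arm gives the robot as it stands.
- The arm moves only by the shell command python3 -m jog 'ROWS'. ROWS is JSON, one flat list of numbers, 5 for each row, row after row: the shift along the tool's x, y, z as a fraction of full scale, then the turn about the tool's z as a fraction of full scale, then the opening, from 0 (shut) to 1 (fully open). A call has 1 to 12 rows; each row shifts and turns the commanded pose from where the row before left it, along the tool's axes as they then stand; what a row does not reach is not made up. Full scale, the value 1, is 150 mm for a shift and 2 rad for a turn. A row lasts 1/8 s, in which the tool goes at most 62.5 mm and 10.7 degrees, less where a joint would pass 70% of its speed; a pose out of reach is approached as far as the arm can. A call with a number of a shift or a turn outside -1 to 1 is refused whole. A call with a gripper value outside its range is refused whole. The fingers move at their own pace and stop on an object; the grip force is fixed at half the most. Time passes only in rows, so rows that do not move let the fingers close. It gives the time, the measured TCP pose, the force, the opening and the grip force at its end, in the units of the state.
- arm.sense(): the state, without advancing time (a new reading comes with each control period).
- arm.snapshot(name): name is "scene" or "side" or "wrist"; returns the picture (420x560x3 uint8, red, green, blue); there is no depth.
- arm.camera_info(name): a dict with "fx", "fy", "cx", "cy" (pixels), "k1" (the pictures are not rectified: a ray, as slopes to the right and down, at radius r is drawn at 1 + k1 r^2 times it, then the intrinsics apply), "R" (3x3) and "t" (3): a world point X has camera coordinates R X + t; the wrist camera has in their place "tool_from_camera" (4x4, takes a point from camera to tool coordinates, whose origin is the TCP and whose axes are the flange's). Camera axes: x right, y down, z forward; pixel columns grow to the right and rows downward; lengths in m; the calibration is good to about 2 mm. A picture is of the moment at which its call begins: read the wrist's pose just before it. camera_info takes no time and is no camera call.
- arm.sign_off(): hands the job in; it is judged then, once.
The state is a dict: "time": time; "joints": joint angles; "qvel": joint speeds; "joint_efforts": joint torques, N m; "eef_pos": TCP position; "tcp_rot": TCP orientation; "wrist_force": force on the tool from outside, world axes, zero at the start; "moment": the same for the moment, N m; "gripper_width": opening from 0.0 (shut) to 1.0 (fully open); "finger_force": force on a finger pad.
Only numpy, scipy, OpenCV 4.12 (cv2) and the standard library are available. Lean on these libraries where they do the work, as an engineer would, in place of code of your own. Each camera call takes 0.05 s, during which the arm holds its last target. There are 200 camera calls.

## Working session

There is one attempt and no reset: what is moved stays moved. The work goes in short steps, Python scripts to look and compute and a shell command to move; the robot and the scene stay as the last step left them, time stands still between calls to the robot, and variables do not carry over. Pictures are saved under pics/ and viewed, at most 14 in all, crops included, and the job is handed in when it is done.

```bash
ls; mkdir -p pics
python3 - <<'E'
from station import arm
import cv2,numpy as np
s=arm.sense();print(s['time'],s['eef_pos'],np.round(s['tcp_rot'],3).tolist(),s['gripper_width'])
for n in("scene","side","wrist"):
    cv2.imwrite(f"pics/{n}0.png",arm.snapshot(n)[...,::-1])
    print(n,{k:np.round(v,4).tolist() for k,v in arm.camera_info(n).items()})
E
```

```text
pics
0.0 [ 0.19914972 -0.61821555  0.19437362] [[0.952, 0.307, -0.001], [0.307, -0.952, 0.001], [-0.0, -0.002, -1.0]] 1.0036004506885046
scene {'fx': 401.6392, 'fy': 401.6392, 'cx': 279.0015, 'cy': 211.0506, 'k1': 0.0248, 'R': [[0.8067, 0.5907, -0.0151], [0.4232, -0.5954, -0.6829], [-0.4124, 0.5445, -0.7304]], 't': [-0.4488, -0.2015, 1.2767]}
side {'fx': 406.0598, 'fy': 406.0598, 'cx': 279.9001, 'cy': 205.5737, 'k1': -0.0939, 'R': [[-0.9705, -0.2409, -0.0109], [-0.1431, 0.6116, -0.7781], [0.1941, -0.7536, -0.628]], 't': [0.5222, 0.1154, 0.835]}
wrist {'fx': 316.6497, 'fy': 316.6497, 'cx': 284.0912, 'cy': 206.3173, 'k1': -0.0657, 'tool_from_camera': [[-0.0001, -0.9629, -0.2699, 0.0739], [1.0, -0.0002, 0.0003, -0.0003], [-0.0003, -0.2699, 0.9629, -0.1897], [0.0, 0.0, 0.0, 1.0]]}
```

View pics/scene0.png

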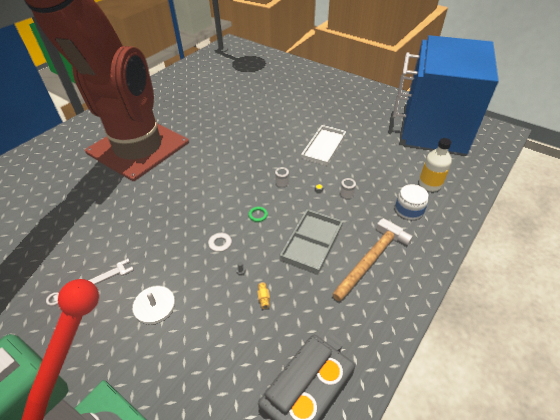

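View pics/side0.png

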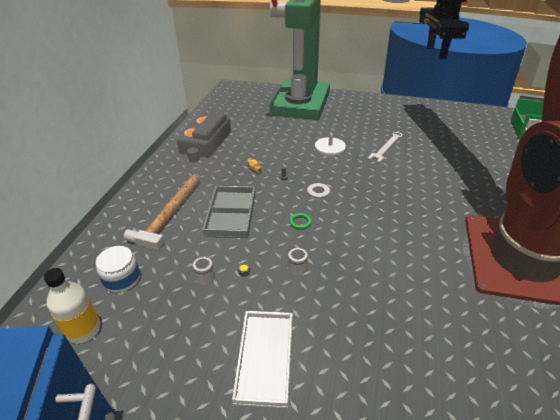

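The scene view shows the pistons at (282,176) and (348,187), the green seal ring at (258,214), the steel ring at (220,242), the union at (263,294) and the spindle at (154,303). The piston tray is at (312,240) and the fittings tray at (324,143). The side view agrees with this.

```bash
cat > h.py <<'E'
from station import arm
import cv2,numpy as np
def rays(n,px,s=None):
    c=arm.camera_info(n);K=np.array([[c['fx'],0,c['cx']],[0,c['fy'],c['cy']],[0,0,1.]])
    p=np.array(px,float).reshape(-1,1,2)
    u=cv2.undistortPoints(p,K,np.array([c['k1'],0,0,0,0.])).reshape(-1,2)
    d=np.c_[u,np.ones(len(u))]
    if n=='wrist':
        s=s or arm.sense();T=np.array(c['tool_from_camera']);R=np.array(s['tcp_rot'])
        return np.array(s['eef_pos'])+R@T[:3,3], d@(R@T[:3,:3]).T
    R=np.array(c['R']);return -R.T@np.array(c['t']), d@R
def onplane(n,px,z,s=None):
    o,d=rays(n,px,s);return (o+d*((z-o[2])/d[:,2])[:,None])
def proj(n,X,s=None):
    c=arm.camera_info(n);X=np.array(X,float).reshape(-1,3)
    if n=='wrist':
        s=s or arm.sense();T=np.array(c['tool_from_camera'])
        Y=((X-s['eef_pos'])@np.array(s['tcp_rot'])-T[:3,3])@T[:3,:3]
    else: Y=X@np.array(c['R']).T+c['t']
    u=Y[:,:2]/Y[:,2:];u=u*(1+c['k1']*(u**2).sum(1))[:,None]
    return u*[c['fx'],c['fy']]+[c['cx'],c['cy']]
E
python3 - <<'E'
from h import *
P={'pistA':((282,171),(298,255),.042),'pistB':((348,183),(203,264),.042),'seal':((258,214),(301,221),.005),'ret':((220,242),(319,190),.004),
'union':((263.5,294),(254,165),.012),'spin':((154,305),(330,146),.012),'ptray':((312,240),(231,211),.015),'ftray':((324,144),(265,355),.01),'cap':((319,188),(244,269),.015),'blk':((240,268),(284,174),.01)}
for k,(a,b,z) in P.items(): print(k,onplane('scene',[a],z)[0,:2].round(3),onplane('side',[b],z)[0,:2].round(3))
E
```

```text
pistA [0.469 0.135] [0.468 0.133]
pistB [0.644 0.198] [0.641 0.2  ]
seal [ 0.493 -0.007] [ 0.49 -0.01]
ret [ 0.474 -0.136] [ 0.47  -0.138]
union [ 0.656 -0.194] [ 0.66 -0.2 ]
spin [ 0.479 -0.355] [ 0.473 -0.347]
ptray [ 0.661 -0.005] [0.655 0.004]
ftray [0.48  0.343] [0.479 0.341]
cap [0.576 0.161] [0.569 0.17 ]
blk [ 0.568 -0.17 ] [ 0.571 -0.179]
```

Run:
```python
import cv2
a=cv2.imread('pics/scene0.png')[120:320,130:370];cv2.imwrite('pics/c1.png',cv2.resize(a,None,fx=3,fy=3,interpolation=cv2.INTER_CUBIC))
```

```text
(no output)
```

View pics/c1.png

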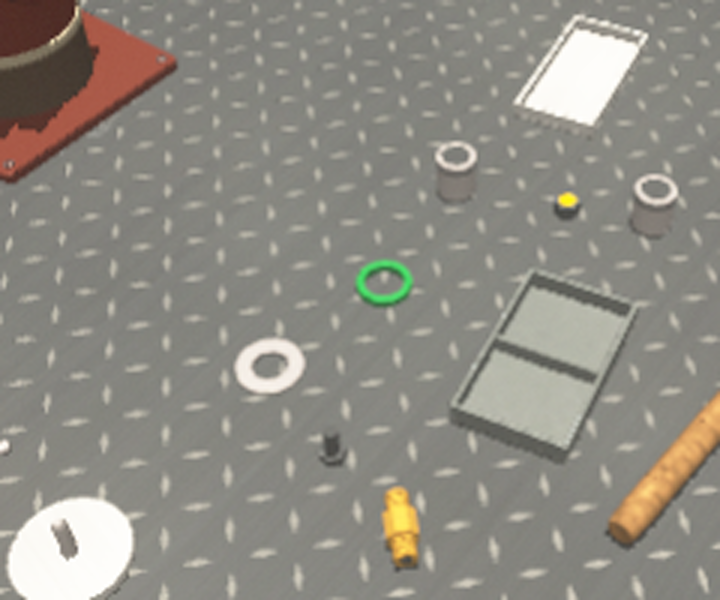

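The crop confirms the layout: all parts are clear of each other, and the two views agree within a few mm. I'll align the tool with the world axes and move over the ring area for a closer look with the wrist camera.

```bash
python3 -m jog '[0,0,0,0.078,1,0,0,0,0.078,1,0.21,-0.28,0,0,1,0.21,-0.28,0,0,1,0.21,-0.28,0,0,1,0.21,-0.28,0,0,1,0.21,-0.28,0,0,1,0.21,-0.28,0,0,1,0.21,-0.28,0,0,1,0.21,-0.28,0,0,1,0.21,-0.28,0,0,1,0.21,-0.28,0,0,1]'
python3 -m jog '[0,0,0,0,1,0,0,0,0,1]'
python3 - <<'E'
from h import *
s=arm.sense();print(s['eef_pos'],np.round(s['tcp_rot'],4).tolist())
im=arm.snapshot('wrist')[...,::-1];cv2.imwrite('pics/w1.png',im)
E
```

```text
time: 1.65
eef_pos: [0.5151, -0.1973, 0.1952]
tcp_rot: [[1.0, -0.0, -0.0], [-0.0, -1.0, -0.0], [-0.0, 0.0, -1.0]]
wrist_force: [0.3, -1.4, -0.1]
gripper_width: 1.006
finger_force: 0.0
time: 1.9
eef_pos: [0.514, -0.1992, 0.195]
tcp_rot: [[1.0, -0.0, -0.001], [-0.0, -1.0, -0.0], [-0.001, 0.0, -1.0]]
wrist_force: [-0.3, -0.1, 0.3]
gripper_width: 1.002
finger_force: 0.0
[ 0.51402252 -0.19918655  0.19495435] [[1.0, -0.0002, -0.0008], [-0.0002, -1.0, -0.0002], [-0.0008, 0.0002, -1.0]]
```

View pics/w1.png

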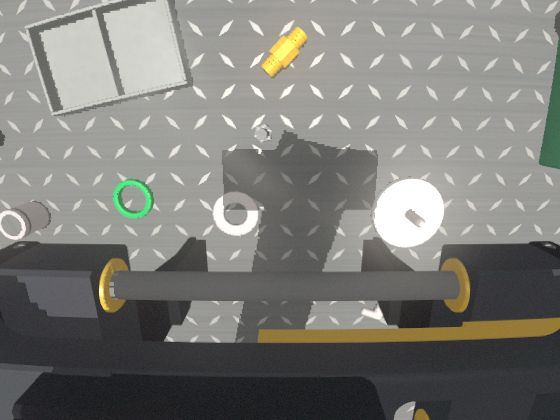

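The wrist view shows the seal ring at (133,199), the steel ring at (236,213), the union tilted at (284,52), the spindle base at (409,212) and the piston tray, slightly rotated, with corners (52,114) and (190,85).

```bash
cat > m.py <<'E'
from h import *
im=cv2.imread('pics/w1.png');hsv=cv2.cvtColor(im,cv2.COLOR_BGR2HSV);H,S,V=cv2.split(hsv)
def big(m,roi):
    x0,y0,x1,y1=roi;q=np.zeros_like(m);q[y0:y1,x0:x1]=m[y0:y1,x0:x1]
    q=cv2.morphologyEx(q,cv2.MORPH_OPEN,np.ones((3,3),np.uint8))
    return max(cv2.findContours(q,cv2.RETR_EXTERNAL,cv2.CHAIN_APPROX_NONE)[0],key=cv2.contourArea).reshape(-1,2)
def circ(p):
    c,r=cv2.minEnclosingCircle(p[:,:2].astype(np.float32));A=np.c_[2*p[:,:2],np.ones(len(p))]
    f=np.linalg.lstsq(A,(p[:,:2]**2).sum(1),rcond=None)[0];return f[:2].round(4),round(float(np.sqrt(f[2]+f[0]**2+f[1]**2)),4)
m=lambda b:(b*255).astype(np.uint8)
g=onplane('wrist',big(m((H>45)&(H<80)&(S>120)),(90,160,180,240)),.0045);print('seal',circ(g))
r=onplane('wrist',big(m((V>150)&(S<60)),(205,185,265,238)),.006);print('ret',circ(r))
b=onplane('wrist',big(m((V>200)&(S<60)),(365,165,455,262)),.012);print('spin',circ(b))
u=big(m((H>15)&(H<32)&(S>120)),(240,10,330,95));w=onplane('wrist',u,.012)
c,sz,a=cv2.minAreaRect((w[:,:2]*1000).astype(np.float32));print('union',c,sz,a)
t=onplane('wrist',[(52,114),(190,85),(28,29)],.022);print('ptray',t[:,:2].round(4).tolist())
E
python3 m.py
```

```text
seal (array([ 0.4913, -0.0089]), 0.0247)
ret (array([ 0.4709, -0.1315]), 0.0365)
spin (array([ 0.4733, -0.3562]), 0.045)
union (658.3252563476562, -199.9130859375) (24.72144317626953, 57.236114501953125) 43.44890213012695
ptray [[0.5963, 0.0663], [0.6233, -0.0974], [0.6886, 0.0811]]
```

```bash
cat >> m.py <<'E'
for T in (175,190,205):
    q=big(m((V>T)&(S<60)),(208,188,264,240));print('ret',T,circ(onplane('wrist',q,.006)),q.min(0),q.max(0))
print(onplane('wrist',[(236,213),(236,236),(213,213),(259,213)],.006).round(4))
E
python3 m.py | tail -8
python3 - <<'E'
import cv2
a=cv2.imread('pics/w1.png')[150:260,80:280];cv2.imwrite('pics/c2.png',cv2.resize(a,None,fx=4,fy=4,interpolation=cv2.INTER_CUBIC))
E
```

```text
ptray [[0.5963, 0.0663], [0.6233, -0.0974], [0.6886, 0.0811]]
ret 175 (array([ 0.4698, -0.1372]), 0.0239) [212 197] [258 235]
ret 190 (array([ 0.4698, -0.1373]), 0.0237) [213 197] [257 235]
ret 205 (array([ 0.4697, -0.1374]), 0.0235) [213 198] [257 235]
[[ 0.4727 -0.1395  0.006 ]
 [ 0.442  -0.1381  0.006 ]
 [ 0.4728 -0.1105  0.006 ]
 [ 0.4727 -0.1683  0.006 ]]
```

View pics/c2.png

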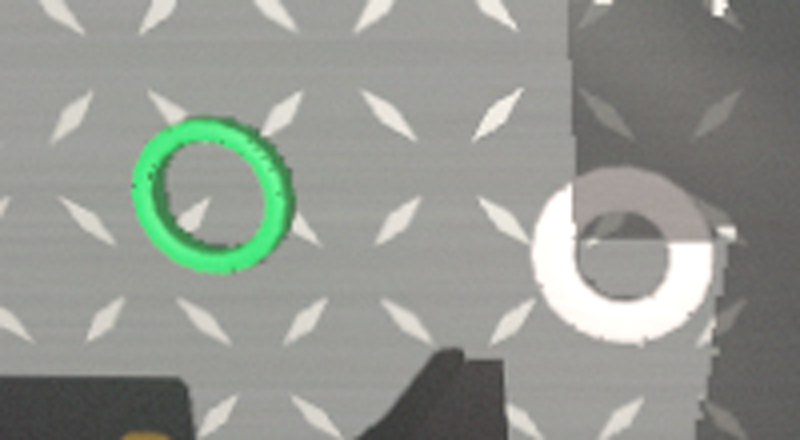

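Steel ring centre is about (235.8,213.9) px, and the seal is clearly seen at about (133,199). I'll grasp the steel ring.

```bash
python3 -m jog '[-0.142,-0.2,0,0,1,-0.142,-0.2,0,0,1,0,0,0.3,0,1,0,0,0.3,0,1,0,0,0.3,0,1,0,0,0.2,0,1,0,0,0.12,0,1,0,0,0.04,0,1,0,0,0,0,1,0,0,0,0,1]'
python3 - <<'E'
from h import *
print(arm.sense()['eef_pos'],arm.sense()['wrist_force'])
E
```

```text
time: 3.2
eef_pos: [0.4725, -0.1392, 0.0072]
tcp_rot: [[1.0, -0.001, 0.001], [-0.001, -1.0, -0.0], [0.001, 0.0, -1.0]]
wrist_force: [0.1, -0.1, -0.3]
gripper_width: 1.002
finger_force: 0.0
[ 0.47247509 -0.13921051  0.00718026] [ 0.1354997  -0.0924439  -0.32531775]
```

```bash
python3 -m jog '[0,0,0.018,0,1,0,0,0.018,0,1,0,0,0,0,0.7,0,0,0,0,0,0,0,0,0,0,0,0,0,0,0,0,0,0,0,0,0,0,0,0,0]'
python3 -m jog '[0,0,-0.05,0,0,0,0,-0.2,0,0,0,0,-0.3,0,0,0,0,0,0,0]'
```

```text
time: 4.2
eef_pos: [0.4719, -0.1387, 0.0009]
tcp_rot: [[1.0, -0.0, 0.0], [-0.0, -1.0, 0.0], [0.0, -0.0, -1.0]]
wrist_force: [-0.1, 0.3, 1.1]
gripper_width: 0.396
finger_force: 0.0
time: 4.7
eef_pos: [0.4745, -0.1393, 0.0872]
tcp_rot: [[1.0, -0.0, 0.006], [-0.0, -1.0, -0.002], [0.006, 0.002, -1.0]]
wrist_force: [-1.8, -1.3, -0.4]
gripper_width: 0.023
finger_force: 0.0
```

The fingers closed through the ring, so I'll look.

```bash
python3 -m jog '[0,0.3,-0.2,0,1,0,0.3,-0.2,0,1,0,0,0,0,1]'
python3 - <<'E'
from h import *
s=arm.sense();print(s['eef_pos'])
a=arm.snapshot('wrist')[...,::-1];b=arm.snapshot('side')[...,::-1];cv2.imwrite('pics/w2.png',a)
cv2.imwrite('pics/w2c.png',np.hstack([cv2.resize(a[:,:],(470,352)),cv2.resize(b[120:270,240:380],(328,352))]))
E
```

```text
time: 5.08
eef_pos: [0.4722, -0.233, 0.1452]
tcp_rot: [[1.0, -0.006, 0.003], [-0.006, -1.0, -0.002], [0.003, 0.002, -1.0]]
wrist_force: [-0.4, -0.4, -0.2]
gripper_width: 0.273
finger_force: 0.0
[ 0.47218095 -0.23297972  0.14520626]
```

View pics/w2c.png

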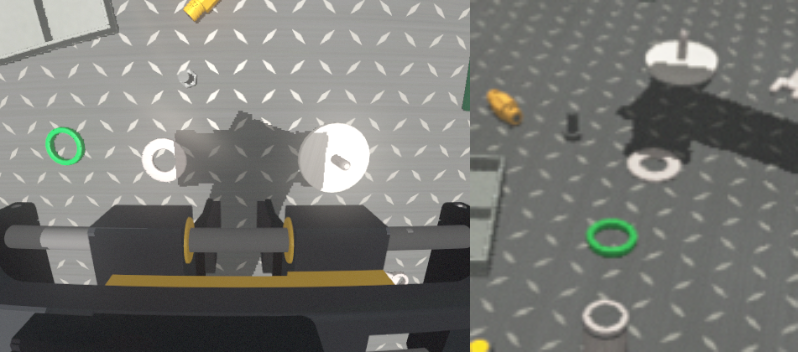

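Run:
```python
from h import *
im=cv2.imread('pics/w2.png');s=arm.sense()
print(s['eef_pos'],s['gripper_width'])
for z in (.006,.012):print(proj('wrist',[[.4715,-.139,z],[.4733,-.3562,z],[.4913,-.0089,z]],s).round(1).tolist())
cv2.imwrite('pics/c3.png',cv2.resize(im[140:260,150:300],None,fx=5,fy=5,interpolation=cv2.INTER_CUBIC))
```

```text
[ 0.47161921 -0.22846153  0.14286585] 0.36804051197506177
[[200.1, 190.4], [404.4, 188.7], [79.5, 172.9]]
[[198.6, 191.7], [406.5, 189.9], [76.1, 173.9]]
```

View pics/c3.png

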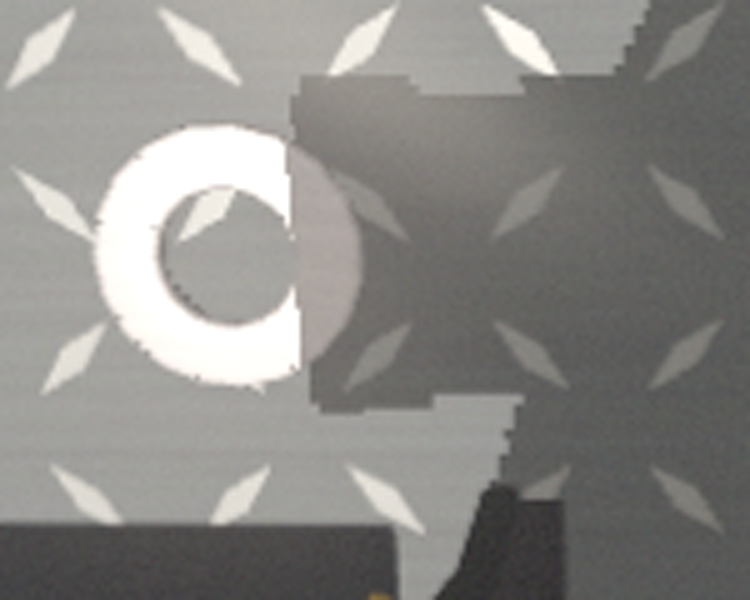

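The ring hasn't moved (centre ≈ (195.6,191) px), so the fingers passed over it. I'll go down again open and feel for where the bench really is.

```bash
python3 -m jog '[0,-0.3,0,0,1,0,-0.3,0,0,1,0,0,0.3,0,1,0,0,0.3,0,1,0,0,0.22,0,1,0,0,0.08,0,1,0,0,0.04,0,1,0,0,0,0,1,0,0,0,0,1]' | grep -E "eef|force|width"
for i in 1 2 3; do python3 -m jog '[0,0,0.01,0,1,0,0,0,0,1]'| grep -E "eef|wrist"; done
```

```text
eef_pos: [0.4727, -0.1389, 0.0034]
wrist_force: [-0.1, 0.2, 0.8]
gripper_width: 0.996
finger_force: 0.0
eef_pos: [0.4721, -0.1388, 0.0011]
wrist_force: [0.7, 0.5, -0.4]
eef_pos: [0.4718, -0.1387, -0.0008]
wrist_force: [0.5, 0.3, -0.4]
eef_pos: [0.4718, -0.1387, -0.0023]
wrist_force: [0.1, -0.4, 0.6]
```

```bash
for i in 1 2 3; do python3 -m jog '[0,0,0.01,0,1,0,0,0,0,1]'| grep -E "eef|wrist"; done
```

```text
eef_pos: [0.4718, -0.1387, -0.0038]
wrist_force: [0.2, -0.2, -0.2]
eef_pos: [0.4718, -0.1387, -0.0053]
wrist_force: [-0.3, 0.7, -0.1]
eef_pos: [0.4718, -0.1387, -0.0068]
wrist_force: [-0.2, 0.5, -0.3]
```

```bash
for i in 1 2 3 4; do python3 -m jog '[0,0,0.008,0,1,0,0,0,0,1]'| grep -E "eef|wrist"; done
python3 - <<'E'
from h import *
b=arm.snapshot('side')[...,::-1];cv2.imwrite('pics/s3.png',cv2.resize(b[90:240,220:420],None,fx=4,fy=4,interpolation=cv2.INTER_CUBIC))
E
```

```text
eef_pos: [0.4718, -0.1387, -0.0079]
wrist_force: [-0.4, 0.8, -0.1]
eef_pos: [0.4718, -0.1386, -0.0091]
wrist_force: [0.2, 1.8, 0.5]
eef_pos: [0.4718, -0.1387, -0.0103]
wrist_force: [-1.0, 0.1, -0.3]
eef_pos: [0.4718, -0.1387, -0.0115]
wrist_force: [0.1, -0.3, -0.7]
```

View pics/s3.png

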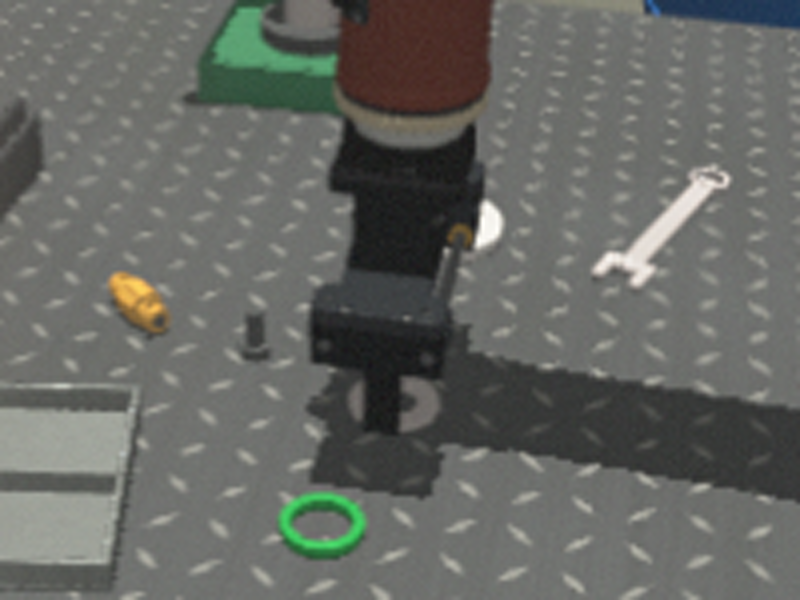

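Run:
```python
from h import *
s=arm.sense();print(s['eef_pos'])
for z in (-.01,0,.01,.02,.03):print(z,proj('side',[[.4718,-.0952,z],[.4718,-.08,z],[.4813,-.08,z],[.4623,-.08,z]]).round(1).tolist())
```

```text
[ 0.47187271 -0.13864501 -0.01148202]
-0.01 [[315.2, 204.6], [314.1, 208.4], [310.3, 207.8], [317.9, 208.9]]
0 [[315.3, 201.4], [314.3, 205.2], [310.4, 204.6], [318.1, 205.7]]
0.01 [[315.5, 198.2], [314.4, 201.9], [310.6, 201.4], [318.3, 202.5]]
0.02 [[315.7, 194.9], [314.6, 198.7], [310.7, 198.1], [318.5, 199.2]]
0.03 [[315.9, 191.6], [314.8, 195.4], [310.9, 194.8], [318.7, 195.9]]
```

The side view puts the fingertip at about (315.5,198) px, which is roughly 10–20 mm above the bench even though the reading says −11 mm. So the reported TCP lies past the real fingertips, and I'll keep feeling downward in small steps.

```bash
for i in 1 2 3; do python3 -m jog '[0,0,0.012,0,1,0,0,0,0,1]'| grep -E "eef|wrist"; done
python3 - <<'E'
from h import *
c=arm.camera_info('wrist');T=np.array(c['tool_from_camera'])
for z in (0,-.02,-.04):
    X=np.array([[a,y,z] for y in(.0435,.0585) for a in(.0095,-.0095)]);Y=(X-T[:3,3])@T[:3,:3];u=Y[:,:2]/Y[:,2:];u=u*(1+c['k1']*(u**2).sum(1))[:,None]
    print(z,(u*c['fx']+[c['cx'],c['cy']]).round(0).tolist())
E
```

```text
eef_pos: [0.4718, -0.1386, -0.0134]
wrist_force: [0.2, 0.3, 0.4]
eef_pos: [0.4718, -0.1387, -0.0152]
wrist_force: [-0.5, -0.2, 0.3]
eef_pos: [0.4718, -0.1387, -0.017]
wrist_force: [0.0, 0.4, -0.7]
0 [[353.0, 223.0], [351.0, 251.0], [377.0, 223.0], [374.0, 251.0]]
-0.02 [[360.0, 235.0], [358.0, 265.0], [386.0, 234.0], [383.0, 265.0]]
-0.04 [[369.0, 248.0], [367.0, 281.0], [398.0, 248.0], [394.0, 281.0]]
```

```bash
for i in 1 2 3 4; do python3 -m jog '[0,0,0.008,0,1,0,0,0,0,1]'| grep -E "eef|wrist"; done
```

```text
eef_pos: [0.4718, -0.1387, -0.0181]
wrist_force: [0.5, -0.1, 0.1]
eef_pos: [0.4718, -0.1387, -0.0193]
wrist_force: [-0.7, 0.0, -0.4]
eef_pos: [0.4718, -0.1387, -0.0205]
wrist_force: [-1.0, 0.1, 0.5]
eef_pos: [0.4718, -0.1387, -0.0217]
wrist_force: [-0.3, 0.7, 0.1]
```

```bash
for i in 1 2 3; do python3 -m jog '[0,0,0.007,0,1,0,0,0,0,1]'| grep -E "eef|wrist"; done
```

```text
eef_pos: [0.4718, -0.1387, -0.0228]
wrist_force: [0.5, -0.4, 0.2]
eef_pos: [0.4718, -0.1387, -0.0238]
wrist_force: [-0.5, 0.2, -0.5]
eef_pos: [0.4718, -0.1387, -0.0249]
wrist_force: [0.3, -0.6, 0.6]
```

```bash
for i in 1 2 3 4; do python3 -m jog '[0,0,0.006,0,1,0,0,0,0,1]'| grep -E "eef|wrist"; done
```

```text
eef_pos: [0.4718, -0.1387, -0.0257]
wrist_force: [0.4, 0.6, -0.0]
eef_pos: [0.4718, -0.1386, -0.0267]
wrist_force: [0.2, -0.1, 0.7]
eef_pos: [0.472, -0.1387, -0.0268]
wrist_force: [-4.1, 0.8, 9.6]
eef_pos: [0.472, -0.1387, -0.0269]
wrist_force: [-8.1, 1.7, 22.0]
```

Contact is at a reading of −0.0267, so real tip height = reading + 26.7 mm. I'll back up to a 2 mm tip height and close.

```bash
python3 -m jog '[0,0,-0.025,0,1,0,0,0,0,0,0,0,0,0,0,0,0,0,0,0,0,0,0,0,0,0,0,0,0,0,0,0,0,0,0]'; python3 -m jog '[0,0,-0.05,0,0,0,0,-0.2,0,0,0,0,-0.3,0,0,0,0,0,0,0]'
```

```text
time: 13.22
eef_pos: [0.4718, -0.1387, -0.0248]
tcp_rot: [[1.0, -0.0, -0.0], [-0.0, -1.0, 0.0], [-0.0, -0.0, -1.0]]
wrist_force: [0.3, 0.2, -0.3]
gripper_width: 0.648
finger_force: 30.0
time: 13.72
eef_pos: [0.4746, -0.1393, 0.0617]
tcp_rot: [[1.0, -0.0, 0.006], [-0.0, -1.0, -0.002], [0.006, 0.002, -1.0]]
wrist_force: [-0.3, -1.9, -1.1]
gripper_width: 0.644
finger_force: 30.0
```

```bash
python3 -m jog '[0.01,0.29,0,0,0,0,0.29,0,0,0,0,0.29,0,0,0,0,0.29,0,0,0,0,0.29,0,0,0,0,0,0,0,0,0,0,0,0,0]'|grep -E "eef|force|width"
python3 - <<'E'
from h import *
a=arm.snapshot('scene')[...,::-1];b=arm.snapshot('side')[...,::-1]
cv2.imwrite('pics/p4.png',np.hstack([cv2.resize(a[230:350,90:220],(390,360)),cv2.resize(b[90:210,260:390],(390,360))]))
E
```

```text
eef_pos: [0.4731, -0.3552, 0.0571]
wrist_force: [1.2, -0.3, -1.2]
gripper_width: 0.646
finger_force: 30.0
```

View pics/p4.png

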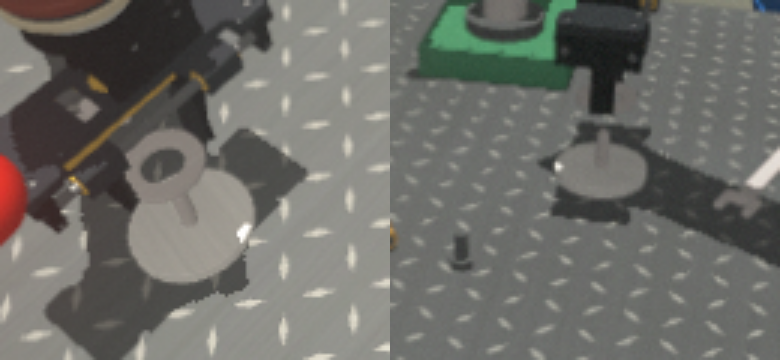

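The steel ring is held slightly tilted, at crop (167,165), directly in line with the post axis, which runs (190,222)→(180,195). I'll lower it and let it flatten on the base.

```bash
python3 -m jog '[0,0,0.1,0,0,0,0,0.1,0,0,0,0,0.1,0,0,0,0,0,0,0]'|grep -E "eef|force|width";python3 -m jog '[0,0,0.05,0,0,0,0,0.03,0,0,0,0,0.03,0,0,0,0,0,0,0]'|grep -E "eef|force|width"
```

```text
eef_pos: [0.4722, -0.3553, 0.0109]
wrist_force: [0.4, -0.1, -0.1]
gripper_width: 0.646
finger_force: 30.0
eef_pos: [0.4732, -0.3561, -0.0039]
wrist_force: [-0.6, -0.0, -1.0]
gripper_width: 0.647
finger_force: 30.0
```

```bash
for i in 1 2 3; do python3 -m jog '[0,0,0.014,0,0,0,0,0,0,0]'|grep -E "eef|wrist"; done
```

```text
eef_pos: [0.4733, -0.3562, -0.0057]
wrist_force: [-0.3, 0.0, -1.4]
eef_pos: [0.4732, -0.3561, -0.008]
wrist_force: [0.2, 0.5, -1.1]
eef_pos: [0.4732, -0.3561, -0.0102]
wrist_force: [-0.1, -0.5, -1.2]
```

```bash
python3 -m jog '[0,0,0.014,0,0,0,0,0,0,0]'|grep -E "eef|wrist"; python3 -m jog '[0,0,0,0,0.8,0,0,0,0,0.8,0,0,0,0,0.8,0,0,-0.1,0,0.8,0,0,-0.3,0,1,0,0,-0.3,0,1,0,-0.25,-0.2,0,1,0,-0.25,0,0,1,0,0,0,0,1]'
python3 - <<'E'
from h import *
a=arm.snapshot('scene')[...,::-1];b=arm.snapshot('side')[...,::-1]
cv2.imwrite('pics/p5.png',np.hstack([cv2.resize(a[260:340,110:200],(405,360)),cv2.resize(b[110:190,285:375],(390,360))]))
E
```

```text
eef_pos: [0.4732, -0.3561, -0.0122]
wrist_force: [-0.3, 0.5, -1.1]
time: 17.82
eef_pos: [0.4745, -0.2783, 0.1248]
tcp_rot: [[1.0, 0.004, 0.002], [0.004, -1.0, -0.0], [0.002, 0.0, -1.0]]
wrist_force: [-0.3, 0.2, -0.2]
gripper_width: 0.999
finger_force: 0.0
```

View pics/p5.png

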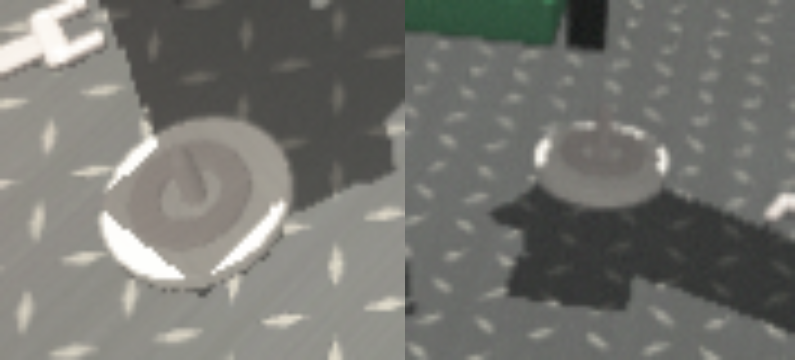

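The steel ring lies flat on the base around the post (the scene half shows it concentric enough). Next is the seal ring.

```bash
python3 -m jog '[0.017,-0.26,0,0,1,0.017,-0.26,0,0,1,0.017,-0.26,0,0,1,0.017,-0.26,0,0,1,0.017,-0.26,0,0,1,0.017,-0.26,0,0,1,0.017,-0.255,0,0,1,0,0,0.3,0,1,0,0,0.3,0,1,0,0,0.2,0,1,0,0,0.08,0,1,0,0,0,0,1]'|grep -E "eef|force"; python3 -m jog '[0,0,0.03,0,1,0,0,0,0,1,0,0,0,0,1]'|grep -E "eef|force"
```

```text
eef_pos: [0.4913, -0.0095, -0.0091]
wrist_force: [-0.1, -0.1, 0.4]
finger_force: 0.0
eef_pos: [0.4917, -0.009, -0.0129]
wrist_force: [0.2, -0.7, -0.4]
finger_force: 0.0
```

Down 11 mm to a 2.8 mm tip height, then close and lift.

```bash
python3 -m jog '[0,0,0.04,0,1,0,0,0.033,0,1,0,0,0,0,0.8,0,0,0,0,0,0,0,0,0,0,0,0,0,0,0,0,0,0,0,0,0,0,0,0,0]'|grep -E "eef|force|width"; python3 -m jog '[0,0,-0.05,0,0,0,0,-0.25,0,0,0,0,-0.35,0,0,0,0,0,0,0,0,0.3,0,0,0,0,0.3,0,0,0,0,0.3,0,0,0,0,0.3,0,0,0,0,0,0,0,0]'|grep -E "eef|force|width"
```

```text
eef_pos: [0.4913, -0.009, -0.0244]
wrist_force: [0.2, 0.1, 0.5]
gripper_width: 0.56
finger_force: 30.0
eef_pos: [0.49, -0.1928, 0.0722]
wrist_force: [-0.7, 0.8, -0.8]
gripper_width: 0.555
finger_force: 30.0
```

```bash
python3 -m jog '[-0.03,0.2785,0,0,0,-0.03,0.2785,0,0,0,-0.03,0.2785,0,0,0,-0.03,0.2785,0,0,0,0,0,0,0,0,0,0,0.15,0,0,0,0,0.15,0,0,0,0,0.12,0,0,0,0,0.06,0,0,0,0,0,0,0,0,0,0,0,0]'|grep -E "eef|force|width"; python3 -m jog '[0,0,0.025,0,0,0,0,0,0,0,0,0,0,0,0]'|grep -E "eef|force|width"
```

```text
eef_pos: [0.4738, -0.3563, 0.0018]
wrist_force: [-0.4, -0.1, 0.1]
gripper_width: 0.557
finger_force: 30.0
eef_pos: [0.4732, -0.3561, -0.0026]
wrist_force: [0.4, 0.3, -0.5]
gripper_width: 0.554
finger_force: 30.0
```

```bash
python3 -m jog '[0,0,0.01,0,0,0,0,0,0,0.7,0,0,0,0,0.7,0,0,0,0,0.7,0,0,-0.1,0,0.8,0,0,-0.3,0,1,0,0,-0.3,0,1]'|grep -E "eef|force|width"; python3 -m jog '[0.2,-0.208,-0.1,0,1,0.2,-0.208,-0.1,0,1,0.2,-0.208,-0.1,0,1,0.2,-0.208,-0.1,0,1,0.2,-0.208,-0.1,0,1,0,0,0,0,1,0,0,0,0,1]'|grep -E "eef|time"
python3 - <<'E'
from h import *
s=arm.sense();print(s['eef_pos'])
w=arm.snapshot('wrist')[...,::-1];cv2.imwrite('pics/w6.png',w)
a=arm.snapshot('scene')[...,::-1];b=arm.snapshot('side')[...,::-1]
hsv=cv2.cvtColor(w,cv2.COLOR_BGR2HSV);m=cv2.inRange(hsv,(15,120,80),(32,255,255))
c=max(cv2.findContours(m,0,1)[0],key=cv2.contourArea).reshape(-1,2)
P=onplane('wrist',c,.012,s);print(cv2.minAreaRect((P[:,:2]*1000).astype(np.float32)),c.mean(0))
cv2.imwrite('pics/p6.png',np.vstack([np.hstack([cv2.resize(a[260:340,110:200],(350,300)),cv2.resize(b[110:190,285:375],(350,300))]),np.hstack([cv2.resize(w,(400,300)),cv2.resize(b[280:410,200:330],(300,300))])]))
E
```

```text
eef_pos: [0.4732, -0.356, 0.1029]
wrist_force: [0.8, -0.8, -0.6]
gripper_width: 0.937
finger_force: 0.0
time: 25.42
eef_pos: [0.6229, -0.2007, 0.1762]
[ 0.62287861 -0.20071686  0.17623732]
((422.6785888671875, -376.8056335449219), (422.4353332519531, 29.5579833984375), 89.92276763916016) [408.52555911 332.74600639]
```

View pics/p6.png

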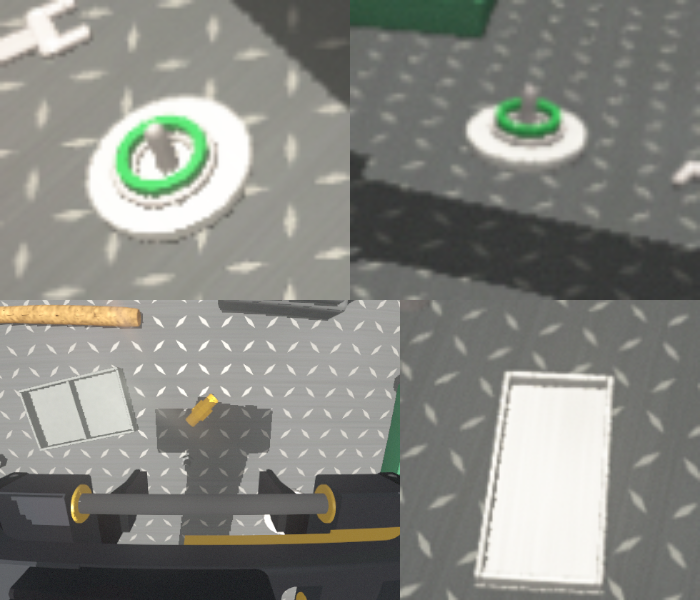

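Both rings are stacked correctly: green seal on top of the steel ring, around the post. The union is near (203,410) in the mosaic. I'll refine the union and the piston tray from this wrist picture.

Run:
```python
from h import *
s=arm.sense();w=cv2.imread('pics/w6.png')
hsv=cv2.cvtColor(w,cv2.COLOR_BGR2HSV);m=cv2.inRange(hsv,(15,110,50),(32,255,255));m[230:]=0;m[:110]=0;m[:,:200]=0
c=max(cv2.findContours(m,0,1)[0],key=cv2.contourArea).reshape(-1,2)
P=onplane('wrist',c,.014,s);print(cv2.minAreaRect((P[:,:2]*1000).astype(np.float32)))
print(onplane('wrist',[(63,207),(188,179),(168,95),(31,132)],.022,s)[:,:2].round(4).tolist())
f=lambda x,y:(200+(x-400)*130/300,280+(y-300)*130/300)
q=onplane('side',[f(506,374),f(613,377),f(605,584),f(477,580)],.018)[:,:2];print(q.round(4).tolist(),q.mean(0))
```

```text
((656.8838500976562, -199.30532836914062), (24.23044204711914, 56.2907600402832), 45.043861389160156)
[[0.5996, 0.0564], [0.6314, -0.0952], [0.7204, -0.0809], [0.686, 0.0789]]
[[0.5333, 0.2711], [0.4519, 0.2544], [0.421, 0.4151], [0.5025, 0.4325]] [0.47718725 0.34328277]
```

```bash
python3 -m jog '[0.225,0,0,0,1,0,0,0,0.0785,1,0,0,0,0.0785,1,0,0,0,0.0785,1,0,0,0,0.0785,1,0,0,0,0.0785,1,0,0,0.3,0,1,0,0,0.3,0,1,0,0,0.3,0,1,0,0,0.2,0,1,0,0,0,0,1,0,0,0,0,1]'|grep -E "eef|rot|force"; python3 -m jog '[0,0,0.1,0,1,0,0,0.07,0,1,0,0,0,0,1,0,0,0,0,1]'|grep -E "eef|force"
```

```text
eef_pos: [0.6576, -0.2009, 0.0123]
tcp_rot: [[0.707, -0.708, 0.002], [-0.708, -0.707, -0.001], [0.001, -0.001, -1.0]]
wrist_force: [0.8, 0.2, 0.8]
finger_force: 0.0
eef_pos: [0.6571, -0.2, -0.0146]
wrist_force: [0.8, 0.1, 0.6]
finger_force: 0.0
```

```bash
python3 -m jog '[0,0,0.03,0,1,0,0,0.03,0,1,0,0,0,0,0,0,0,0,0,0,0,0,0,0,0,0,0,0,0,0,0,0,0,0,0,0,0,0,0,0,0,0,0,0,0,0,0,0,0,0,0,0,0,0,0,0,0,0,0,0]'|grep -E "eef|force|width"; python3 -m jog '[0,0,-0.1,0,0,0,0,-0.3,0,0,0,0,-0.3,0,0,0,0,-0.1,0,0,0,0,0,0,0]'|grep -E "eef|force|width"
```

```text
eef_pos: [0.657, -0.2, -0.0237]
wrist_force: [-0.1, -0.4, -0.4]
gripper_width: 0.268
finger_force: 30.0
eef_pos: [0.6575, -0.2003, 0.0975]
wrist_force: [-0.8, 0.1, -2.9]
gripper_width: 0.275
finger_force: 30.0
```

```bash
python3 -m jog '[0,0,0,0.0746,0,0,0,0,0.0746,0,0,0,0,0.0746,0,0,0,0,0.0746,0,0,0,0,0,0]'|grep -E "eef|rot"; python3 -m jog '[-0.315,0.042,0,0,0,-0.315,0.042,0,0,0,-0.315,0.042,0,0,0,-0.315,0.042,0,0,0,-0.315,0.042,0,0,0,-0.315,0.042,0,0,0,-0.315,0.042,0,0,0,-0.315,0.042,0,0,0,-0.315,0.042,0,0,0,-0.315,0.042,0,0,0,-0.315,0.042,0,0,0,-0.315,0.042,0,0,0]'|grep -E "eef|rot|width"; python3 -m jog '[0,0,0,0,0,0,0,0,0,0]'|grep -E "eef|rot|width"
python3 - <<'E'
from h import *
s=arm.sense();print(s['eef_pos'])
w=arm.snapshot('wrist')[...,::-1];cv2.imwrite('pics/w7.png',w)
b=arm.snapshot('side')[...,::-1]
cv2.imwrite('pics/p7.png',np.hstack([cv2.resize(w,(440,330)),cv2.resize(b[230:410,180:360],(330,330))]))
E
```

```text
eef_pos: [0.6551, -0.2003, 0.0929]
tcp_rot: [[0.215, -0.977, -0.007], [-0.977, -0.215, -0.002], [0.0, 0.007, -1.0]]
eef_pos: [0.5092, 0.2667, 0.0416]
tcp_rot: [[0.292, -0.955, -0.057], [-0.954, -0.295, 0.054], [-0.069, 0.038, -0.997]]
gripper_width: 0.274
eef_pos: [0.5104, 0.265, 0.0434]
tcp_rot: [[0.289, -0.956, -0.054], [-0.955, -0.292, 0.055], [-0.068, 0.035, -0.997]]
gripper_width: 0.269
[0.51043378 0.26497222 0.04340189]
```

View pics/p7.png

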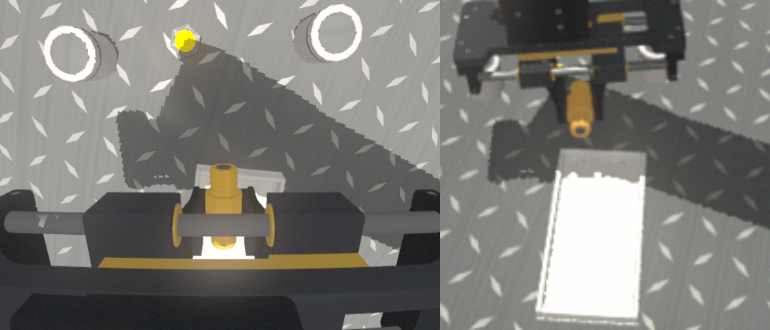

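The wrist view shows the union held over the near end of the fittings tray. The arm has stopped short and is slightly tilted, so I'll check for a joint limit.

Run:
```python
from station import arm
s=arm.sense();print(s['joints'].round(1) if hasattr(s['joints'],'round') else s['joints'],s['wrist_force'])
```

```text
[ -83.8   46.2   79.2  105.5  -51.    75.1 -152. ] [ 0.56646623 -0.820066   -1.70936048]
```

Joint 7 is at its limit. I'll turn the tool the other way so the union lies across the tray, which still leaves 20 mm to spare inside the 76 mm width.

```bash
python3 -m jog '[0,0,0,-0.09,0,0,0,0,-0.09,0,0,0,0,-0.09,0,0,0,0,-0.09,0,0,0,0,0,0]'
python3 - <<'E'
from station import arm
s=arm.sense();print(s['joints'])
E
```

```text
time: 32.8
eef_pos: [0.5115, 0.2659, 0.0456]
tcp_rot: [[0.847, -0.53, -0.05], [-0.527, -0.848, 0.059], [-0.074, -0.023, -0.997]]
wrist_force: [-0.1, 0.4, -0.8]
gripper_width: 0.272
finger_force: 30.0
[ -81.55354188   38.65898974   72.05230584  105.43768841  -43.60234213
   69.99902504 -116.37274876]
```

```bash
python3 -m jog '[0,0,0,-0.093,0,0,0,0,-0.093,0,0,0,0,-0.093,0,0,0,0,-0.093,0,0,0,0,0,0,0,0,0,0,0]'
python3 - <<'E'
from h import *
s=arm.sense();print(s['joints']);R=np.array(s['tcp_rot']);tip=s['eef_pos']-.0267*R[:,2];print(tip)
d=np.array([.477,.343,.045])-tip;print((R.T@d)/.15)
w=cv2.imread('pics/w7.png')
E
```

```text
time: 33.55
eef_pos: [0.5113, 0.2662, 0.0451]
tcp_rot: [[0.983, 0.179, -0.05], [0.182, -0.982, 0.057], [-0.039, -0.065, -0.997]]
wrist_force: [-0.5, -0.7, -1.2]
gripper_width: 0.267
finger_force: 30.0
[-77.38184019  31.96519899  63.2460154  105.29797643 -35.74555837
  65.81793107 -80.22511794]
[0.51262774 0.26468191 0.07173484]
[-0.13133883 -0.54349153  0.21945086]
```

```bash
python3 -m jog '[-0.044,-0.181,0.073,0,0,-0.044,-0.181,0.073,0,0,-0.044,-0.181,0.073,0,0,0,0,0,0,0,0,0,0,0,0]'
python3 - <<'E'
from h import *
s=arm.sense();print(s['joints']);R=np.array(s['tcp_rot']);tip=s['eef_pos']-.0267*R[:,2];print(tip)
d=np.array([.477,.343,.011])-tip;print((R.T@d)/.15)
b=arm.snapshot('side')[...,::-1];a=arm.snapshot('scene')[...,::-1]
cv2.imwrite('pics/p8.png',np.hstack([cv2.resize(a[90:200,270:380],(390,390)),cv2.resize(b[260:410,200:350],(390,390))]))
E
```

```text
time: 34.17
eef_pos: [0.4754, 0.3438, 0.0185]
tcp_rot: [[0.982, 0.183, -0.05], [0.186, -0.981, 0.056], [-0.038, -0.064, -0.997]]
wrist_force: [0.3, 0.2, -1.2]
gripper_width: 0.274
finger_force: 30.0
[-83.68670262  34.42438851  61.04962981 105.56286453 -38.50948891
  63.35362062 -86.60168784]
[0.47670627 0.34231843 0.04513737]
[0.01151267 0.01054898 0.22710008]
```

View pics/p8.png

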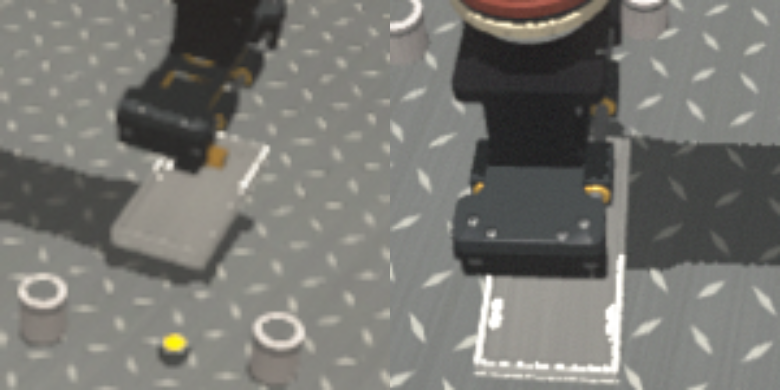

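The gripper is centred over the fittings tray in the side half, with the union end visible at (216,156) in the scene half. Lowering and releasing.

```bash
python3 -m jog '[0.006,0.005,0.08,0,0,0.006,0.005,0.08,0,0,0,0,0.06,0,0,0,0,0,0,0,0,0,0,0,0]'|grep -E "eef|force"; python3 -m jog '[0,0,0.012,0,0,0,0,0,0,0]'|grep -E "eef|force"
```

```text
eef_pos: [0.4757, 0.3453, -0.0144]
wrist_force: [-0.2, 0.2, -1.4]
finger_force: 30.0
eef_pos: [0.4754, 0.3455, -0.0162]
wrist_force: [-0.1, -0.3, -1.1]
finger_force: 30.0
```

```bash
python3 -m jog '[0,0,0.014,0,0,0,0,0,0,0]'|grep -E "eef|force"; python3 -m jog '[0,0,0,0,0.5,0,0,0,0,0.5,0,0,0,0,0.5,0,0,0,0,0.5,0,0,-0.1,0,0.5,0,0,-0.2,0,1,0,0,-0.3,0,1,0,0,-0.3,0,1,0,0.2,0,0,1,0,0.2,0,0,1,0,0,0,0,1]'
python3 - <<'E'
from h import *
s=arm.sense();print(s['joints'],s['eef_pos'])
w=arm.snapshot('wrist')[...,::-1];cv2.imwrite('pics/w9.png',w)
b=arm.snapshot('side')[...,::-1]
cv2.imwrite('pics/p9.png',np.hstack([cv2.resize(w,(480,360)),cv2.resize(b[280:410,200:330],(300,360))]))
E
```

```text
eef_pos: [0.4751, 0.3456, -0.0186]
wrist_force: [-0.3, 0.3, -1.0]
finger_force: 30.0
time: 36.78
eef_pos: [0.494, 0.2762, 0.1134]
tcp_rot: [[0.982, 0.181, -0.049], [0.184, -0.981, 0.058], [-0.038, -0.066, -0.997]]
wrist_force: [0.1, 0.8, 1.1]
gripper_width: 0.982
finger_force: 0.0
[-84.42503287  26.26340139  68.88047838 103.32117376 -30.16029246
  71.19587868 -85.7346665 ] [0.49403147 0.27619727 0.11340986]
```

View pics/p9.png

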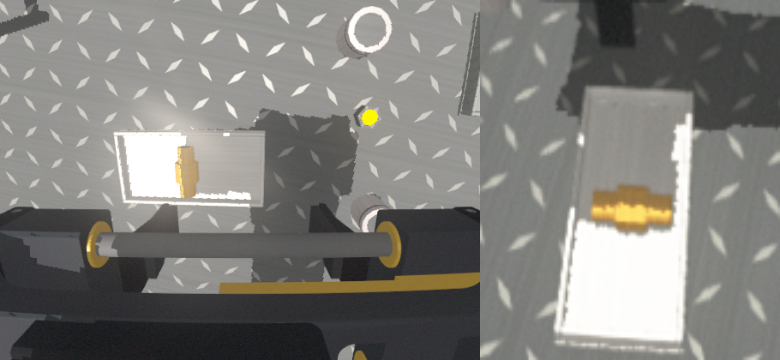

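The union lies flat in the fittings tray, centred at about (632,208) in the side crop. Next I'll locate the pistons' top rims numerically.

Run:
```python
from h import *
s=arm.sense();w=cv2.imread('pics/w9.png');R=np.array(s['tcp_rot'])
def fit(n,im,px,half):
    x,y=map(int,px);g=cv2.cvtColor(im,cv2.COLOR_BGR2HSV);m=cv2.inRange(g,(0,0,170),(180,60,255))
    q=np.zeros_like(m);q[max(0,y-half):y+half,x-half:x+half]=m[max(0,y-half):y+half,x-half:x+half]
    c=max(cv2.findContours(q,0,1)[0],key=lambda k:cv2.contourArea(cv2.convexHull(k))).reshape(-1,2)
    h=cv2.convexHull(c).reshape(-1,2);p=onplane(n,h,.042,s)[:,:2]
    A=np.c_[2*p,np.ones(len(p))];f=np.linalg.lstsq(A,(p**2).sum(1),rcond=None)[0]
    return f[:2].round(4),round(float(np.sqrt(f[2]+f[:2]@f[:2])),4),c.min(0),c.max(0)
print('B wrist',fit('wrist',w,(430,35),34))
for n in('scene','side'):
    im=cv2.imread(f'pics/{n}0.png')
    for k,p in (('A',(282,172) if n=='scene' else (298,255)),('B',(348,184) if n=='scene' else (203,264))): print(n,k,fit(n,im,p,11))
print('pred B px',proj('wrist',[.6425,.199,.042],s),'A',proj('wrist',[.4685,.134,.042],s))
tip=s['eef_pos']-.0267*R[:,2];print(tip,(R.T@(np.array([.6425,.199,.11])-tip))/.15)
```

```text
B wrist (array([0.6425, 0.2029]), 0.0188, array([405,   7], dtype=int32), array([457,  61], dtype=int32))
scene A (array([0.4676, 0.1327]), 0.0201, array([275, 167], dtype=int32), array([288, 176], dtype=int32))
scene B (array([0.6471, 0.1995]), 0.022, array([341, 178], dtype=int32), array([357, 188], dtype=int32))
side A (array([0.4693, 0.1312]), 0.0184, array([288, 247], dtype=int32), array([306, 261], dtype=int32))
side B (array([0.644 , 0.1992]), 0.0181, array([193, 257], dtype=int32), array([211, 270], dtype=int32))
pred B px [[436.28497668  35.47522633]] A [[444.13966343 262.3403384 ]]
[0.49468455 0.27771846 0.13962528] [0.87611738 0.71003036 0.117351  ]
```

```bash
cat > go.py <<'E'
import sys
from h import *
s=arm.sense();R=np.array(s['tcp_rot']);tip=s['eef_pos']-.0267*R[:,2]
print('t',round(s['time'],2),'tip',tip.round(4),'zax',R[:,2].round(3),'yaw',np.degrees(np.arctan2(R[1,0],R[0,0])).round(1),'w',round(s['gripper_width'],3))
if len(sys.argv)>1: print('units',((R.T@(np.array(eval(sys.argv[1]))-tip))/.15).round(3))
E
python3 -m jog '[0.219,0.177,0.06,0,1,0.219,0.177,0.06,0,1,0.219,0.177,0.06,0,1,0.219,0.177,0.06,0,1,0,0,0,0,1,0,0,0,0,1]'|grep force; python3 go.py '[.6435,.2005,.02]'
```

```text
wrist_force: [-0.5, 0.5, -0.4]
finger_force: 0.0
t 37.62 tip [0.6411 0.2012 0.0908] zax [-0.051  0.057 -0.997] yaw 10.9 w 1.002
units [0.033 0.039 0.47 ]
```

```bash
python3 -m jog '[0.033,0.039,0.15,0,1,0,0,0.12,0,1,0,0,0.12,0,1,0,0,0.08,0,1,0,0,0,0,1,0,0,0,0,1]'|grep force; python3 go.py '[.6435,.2005,.02]'
```

```text
wrist_force: [1.7, -1.0, 0.7]
finger_force: 0.0
t 38.38 tip [0.6442 0.1993 0.0206] zax [-0.049  0.057 -0.997] yaw 10.9 w 1.005
units [-0.003 -0.008  0.005]
```

```bash
python3 -m jog '[0,0,0,0,0,0,0,0,0,0,0,0,0,0,0,0,0,0,0,0,0,0,0,0,0,0,0,0,0,0,0,0,0,0,0]'|grep -E "force|width"; python3 -m jog '[0,0,-0.1,0,0,0,0,-0.2,0,0,0,0,-0.2,0,0,0,0,0,0,0]'|grep -E "force|width"; python3 go.py '[.653,.031,.09]'
```

```text
wrist_force: [-0.6, 0.3, 0.9]
gripper_width: 0.433
finger_force: 29.7
wrist_force: [0.8, 0.3, -3.4]
gripper_width: 0.431
finger_force: 29.6
t 39.75 tip [0.6492 0.1946 0.098 ] zax [-0.046  0.058 -0.997] yaw 10.8 w 0.431
units [-0.178  1.078 -0.012]
```

```bash
python3 -m jog '[-0.044,0.27,0,0,0,-0.044,0.27,0,0,0,-0.044,0.27,0,0,0,-0.044,0.27,0,0,0,0,0,0,0,0,0,0,0,0,0]'|grep -E "width"; python3 go.py '[.6525,.0325,.027]'
```

```text
gripper_width: 0.437
t 40.5 tip [0.6514 0.0319 0.0846] zax [-0.051  0.058 -0.997] yaw 10.9 w 0.437
units [0.023 0.023 0.383]
```

```bash
python3 -m jog '[0.023,0.023,0.15,0,0,0,0,0.13,0,0,0,0,0.1,0,0,0,0,0,0,0,0,0,0,0,0]'|grep -E "force|width"; python3 go.py '[.6525,.0325,.0255]'
```

```text
wrist_force: [-0.8, 0.4, -2.0]
gripper_width: 0.429
finger_force: 29.6
t 41.12 tip [0.6531 0.0317 0.0284] zax [-0.05   0.057 -0.997] yaw 10.9 w 0.429
units [-0.002 -0.005  0.02 ]
```

```bash
for i in 1 2 3; do python3 -m jog '[0,0,0.01,0,0,0,0,0,0,0]'|grep -E "wrist"; python3 go.py;done
```

```text
wrist_force: [-0.5, 0.1, -1.6]
t 41.38 tip [0.6529 0.0319 0.0269] zax [-0.05   0.057 -0.997] yaw 10.9 w 0.43
wrist_force: [0.5, 0.2, -3.2]
t 41.62 tip [0.6526 0.032  0.0251] zax [-0.05   0.057 -0.997] yaw 10.9 w 0.429
wrist_force: [-1.3, 0.1, 4.0]
t 41.88 tip [0.6529 0.0321 0.0242] zax [-0.05   0.057 -0.997] yaw 10.9 w 0.431
```

```bash
python3 -m jog '[0,0,0,0,0.7,0,0,0,0,0.7,0,0,0,0,1,0,0,0,0,1,0,0,0,0,1,0,0,-0.1,0,1,0,0,-0.2,0,1,0,0,-0.3,0,1,0,0,0,0,1]'|grep -E "force|width"; python3 go.py '[.4685,.132,.1]'
python3 - <<'E'
from h import *
s=arm.sense()
for n in('scene','side','wrist'): cv2.imwrite(f'pics/{n}10.png',arm.snapshot(n)[...,::-1])
for n in('scene','side'):
    im=cv2.imread(f'pics/{n}10.png')
    u=proj(n,[.6525,.0325,.046])[0];x,y=u.astype(int);print(n,u)
    g=cv2.cvtColor(im,cv2.COLOR_BGR2GRAY)[y-13:y+14,x-13:x+14];m=cv2.inRange(cv2.cvtColor(im,cv2.COLOR_BGR2HSV),(0,0,165),(180,60,255))
    print('\n'.join(' '.join('%3d'%v for v in r[::2]) for r in g[::2]))
E
```

```text
wrist_force: [-0.1, -0.8, -0.8]
gripper_width: 0.997
finger_force: 0.0
t 43.0 tip [0.6594 0.0258 0.1181] zax [-0.044  0.057 -0.997] yaw 10.8 w 0.997
units [-1.113 -0.923  0.216]
scene [317.92280497 220.71316686]
 43  46  43  45  45  45  44  47  48  56  53  47  66 142
117 112  50  44  42  44  46  45  52  47  47  47 113 141
161 181  81  45  44  44  47  44  58  70  46  86 141 143
152  97  77  43  45  43  46  50  44  46  44 123 141 157
 99 117 115  45  45  43  44  85 105  77  74 108 121 161
 94 173 156  89  45  45  46  75 107 127 104  98 102  95
 95  98 159 176 105  60  46  68  75  86 129  98  97  98
 98  98  98 109 121  74  72  75  75  77 128 108  94  98
100 100  99  99 132 106  74  75  75 101 134 102 103  98
 97  99 101 103 117 134 130 119 123 133 116  98 102 101
 99  99 100 111 105 108 119 127 120 107 116 101 102 102
100  99  98 112 126 131 117 112 116 130 122 101 100 101
 99 100  98 114 128 131 132 133 132 130 118 101 101 101
 98 100  99 108 128 132 133 133 133 130 116 101  99 102
side [226.59941909 208.33317498]
 92  85  99  88  86  87  85  87  85  85  84  86  87  85
 89 107 100  88  88  87  89  84  86  85  85  86  85  86
 84  84  90  90  87  88  83  86  87  87  86  86  87  83
 85  89  91  88  88  89  86  86  85  84  85  87  83  82
 84  89  86  92  88  90 102 105 101  92  88  83  84  85
 86  92  88  90 104  83  72  69  67  89 108  85  87  85
 92  91  93 105  91  68  65  67  62  64 106  99  85  84
 94  93  93 112  84  67  66  67  64  71 112  96  85  88
 93  94  89 104 112  90  71  69  92 114 111  89  86  85
 93  90  91  87 113 118 118 120 115 111  79  92  85  85
 91  91  90  98  85  87 100  98  87  81 107 101  87  80
 93  90  89  96 114 113 115 113 113 114 111 103  83  84
 92  88  88  91 112 116 119 119 115 115 110 106  87  82
 91  94  88  90 114 117 117 120 115 113 108 107  85  85
```

Both crops' pixel values show the rim ellipse with groove and body directly below it, so this piston stands upright in its bay. On to the other piston.

```bash
python3 -m jog '[-0.159,-0.132,0,0,1,-0.159,-0.132,0,0,1,-0.159,-0.132,0,0,1,-0.159,-0.132,0,0,1,-0.159,-0.132,0,0,1,-0.159,-0.132,0,0,1,-0.159,-0.132,0,0,1,0,0,0,0,1,0,0,0,0,1]'|grep -E "wrist_f"; python3 go.py '[.4685,.132,.02]'
```

```text
wrist_force: [0.5, -0.0, -0.6]
t 44.27 tip [0.4677 0.1315 0.1287] zax [-0.05   0.057 -0.997] yaw 10.9 w 1.002
units [0.034 0.045 0.723]
```

```bash
python3 -c "
from station import arm
print(arm.sense()['joints'])"
```

```text
[-85.10510938  14.83848242  76.89161102 113.86098405 -19.8127199
  66.47338145 -78.94182103]
```

```bash
python3 -m jog '[0.034,0.045,0.2,0,1,0,0,0.2,0,1,0,0,0.2,0,1,0,0,0.1,0,1,0,0,0.02,0,1,0,0,0,0,1,0,0,0,0,1]'|grep wrist_f; python3 go.py '[.4685,.132,.02]'
```

```text
wrist_force: [0.5, 0.8, -0.5]
t 45.15 tip [0.4692 0.1321 0.0213] zax [-0.049  0.058 -0.997] yaw 10.9 w 0.997
units [-0.004  0.     0.009]
```

```bash
python3 -m jog '[0,0,0,0,0,0,0,0,0,0,0,0,0,0,0,0,0,0,0,0,0,0,0,0,0,0,0,0,0,0,0,0,0,0,0]'|grep -E "force|width"; python3 -m jog '[0,0,-0.1,0,0,0,0,-0.2,0,0,0,0,-0.3,0,0,0,0,0,0,0,0,0,0,0,0]'|grep -E "force|width"; python3 go.py '[.6655,-.0465,.105]'
```

```text
wrist_force: [-0.9, -0.7, 1.7]
gripper_width: 0.434
finger_force: 29.7
wrist_force: [-0.9, 0.4, -1.6]
gripper_width: 0.429
finger_force: 29.7
t 46.65 tip [0.4725 0.1271 0.1101] zax [-0.05   0.058 -0.997] yaw 10.9 w 0.429
units [ 1.045  1.376 -0.098]
```

```bash
python3 -m jog '[0.149,0.197,-0.014,0,0,0.149,0.197,-0.014,0,0,0.149,0.197,-0.014,0,0,0.149,0.197,-0.014,0,0,0.149,0.197,-0.014,0,0,0.149,0.197,-0.014,0,0,0.149,0.197,-0.014,0,0,0,0,0,0,0,0,0,0,0,0]'|grep -E "width"; python3 go.py '[.6655,-.0465,.028]'
```

```text
gripper_width: 0.433
t 47.77 tip [ 0.6646 -0.0474  0.1038] zax [-0.053  0.057 -0.997] yaw 10.8 w 0.433
units [0.028 0.029 0.504]
```

```bash
python3 -m jog '[0.028,0.029,0.2,0,0,0,0,0.15,0,0,0,0,0.1,0,0,0,0,0.05,0,0,0,0,0,0,0,0,0,0,0,0]'|grep -E "wrist_f"; python3 go.py '[.6655,-.0465,.0245]';for i in 1 2; do python3 -m jog '[0,0,0.01,0,0,0,0,0,0,0]'|grep -E "wrist"; python3 go.py;done
```

```text
wrist_force: [0.7, 0.5, -1.6]
t 48.52 tip [ 0.6673 -0.0468  0.031 ] zax [-0.049  0.057 -0.997] yaw 10.9 w 0.43
units [-0.01  -0.001  0.044]
wrist_force: [-0.9, 0.3, -1.7]
t 48.77 tip [ 0.6668 -0.0466  0.0289] zax [-0.05   0.057 -0.997] yaw 10.9 w 0.431
wrist_force: [-0.9, 0.1, -1.6]
t 49.02 tip [ 0.6665 -0.0464  0.027 ] zax [-0.05   0.057 -0.997] yaw 10.9 w 0.437
```

```bash
for i in 1 2; do python3 -m jog '[0,0,0.01,0,0,0,0,0,0,0]'|grep -E "wrist"; python3 go.py;done
```

```text
wrist_force: [-0.2, -0.3, -1.4]
t 49.27 tip [ 0.6665 -0.0463  0.0255] zax [-0.05   0.057 -0.997] yaw 10.9 w 0.432
wrist_force: [-1.5, 0.4, 4.3]
t 49.52 tip [ 0.6667 -0.0463  0.0247] zax [-0.05   0.057 -0.997] yaw 10.9 w 0.433
```

Contact made. Release with a limited opening because of the neighbouring piston, lift clear, and retreat.

```bash
python3 -m jog '[0,0,0,0,0.58,0,0,0,0,0.58,0,0,0,0,0.58,0,0,0,0,0.58,0,0,-0.1,0,0.58,0,0,-0.2,0,0.58,0,0,-0.3,0,0.58,-0.3,0.2,-0.1,0,0.6,-0.3,0.2,-0.1,0,0.6,-0.3,0.2,0,0,0.6,0,0,0,0,0.6,0,0,0,0,0.6]'|grep -E "force|width|eef"
python3 - <<'E'
from h import *
s=arm.sense();c={}
for n in('scene','side'):
    im=arm.snapshot(n)[...,::-1];cv2.imwrite(f'pics/{n}11.png',im);g=cv2.cvtColor(im,cv2.COLOR_BGR2GRAY)
    for P in([.6525,.0325,.046],[.6655,-.0465,.046]):
        x,y=proj(n,P)[0].astype(int);print(n,P,x,y)
        print('\n'.join(' '.join('%3d'%v for v in r[::2]) for r in g[y-11:y+20:2,x-13:x+14]))
    h=cv2.cvtColor(im,cv2.COLOR_BGR2HSV)
    for k,lo,hi,z in(('green',(45,110,60),(85,255,255),.0225),('ring',(0,0,0),(0,0,0),0)):
        m=cv2.inRange(h,lo,hi);x,y=proj(n,[.4733,-.356,.02])[0].astype(int);m2=np.zeros_like(m);m2[y-22:y+22,x-22:x+22]=m[y-22:y+22,x-22:x+22]
        q=cv2.findContours(m2,0,1)[0]
        if q: p=onplane(n,cv2.convexHull(np.vstack(q)).reshape(-1,2),z)[:,:2];print(k,((p.min(0)+p.max(0))/2).round(4),(np.ptp(p,0)).round(4))
    m=cv2.inRange(h,(15,120,60),(32,255,255));x,y=proj(n,[.477,.343,.016])[0].astype(int);m2=np.zeros_like(m);m2[y-25:y+25,x-25:x+25]=m[y-25:y+25,x-25:x+25]
    q=cv2.findContours(m2,0,1)[0]
    if q: print('union',cv2.minAreaRect((onplane(n,np.vstack(q).reshape(-1,2),.016)[:,:2]*1000).astype(np.float32)))
E
```

```text
eef_pos: [0.5561, -0.1648, 0.1173]
wrist_force: [0.0, 0.6, 0.1]
gripper_width: 0.602
finger_force: 0.0
scene [0.6525, 0.0325, 0.046] 317 220
144 159 159 147 146 145 143 142 171 170 163 146 147 143
166 182 110 168 171 176 150 170 175 166 144 146 144 144
201 122 102 102 102 110 167 161 177 149 147 146 144 160
169 121 131 102 103 126 191 191 164 169 172 179 150 163
103 175 195 196 218 234 180 138 215 236 146 105 170 170
140 193 195 208 233 141 138 137 137 138 238 104 104 103
188 194 194 198 221 137 136 136 137 142 231 173  99 102
194 194 194 159 240 180 136 138 141 180 243 186 203 178
193 194 195 159 137 226 232 230 231 234 158 190 201 198
195 194 194 153 112 112 128 172 126 113 127 197 198 197
196 197 194 137 128 134 121 114 120 132 137 197 195 197
195 197 192 117 130 133 135 137 135 134 149 197 197 197
193 194 194 114 131 137 135 136 136 133 159 196 195 199
169 191 195 176 120 136 137 137 136 130 178 193 195 200
148 150 140 178 174 159 124 165 161 194 195 197 198 198
216 216 226 204 110 156 175 196 197 196 197 197 197 198
scene [0.6655, -0.0465, 0.046] 304 243
146 174 147 184 196 195 
[... 2327 characters left out ...]
 92  99 214 124 109 112 112 111 189 187  85  91  87
 93  87  91 143 219 176 145 152 217 174  97  85  87  88
155 152 155 104 111 140 136 139 126 100  93 107 105  96
161 160 160 127 102  83  76  80  89 107 104 149 168 166
160 160 162 140 114 109 112 114 112 110 104 146 165 165
160 163 160 143 114 111 113 119 113 109 105 140 164 163
161 159 163 147 112 115 114 119 111 115 106 143 166 165
160 157 158 162 123 124 122 118 117 115 108 152 164 162
160 177 215 170 131 186 217 153 118 116 160 164 165 165
182 180 118 114 109 112 119 190 175 164 165 164 165 165
green [ 0.4747 -0.3592] [0.0454 0.0529]
union ((477.46044921875, 343.8023681640625), (55.96516418457031, 26.871570587158203), 6.548179626464844)
```

Both pistons stand upright, one in each bay. The rings are stacked on the spindle and the union is flat in its tray.

```bash
python3 -c "
from station import arm
print(arm.sign_off())"
```

```text
the job is handed in; nothing more can be done
None
```

The job is handed in at about 51 s: one piston stands in each bay, the union lies flat in the long tray, and the steel ring is on the spindle base with the seal ring on top; everything is released and the arm is clear.

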